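# Latch and pin the can crusher

### The arm

A 7-joint arm with a two-finger parallel gripper is mounted at the origin on the work surface. World frame = base frame: x ahead of the robot, y to its left, z up, the work surface at z = 0. Lengths are in m, angles in rad, forces in N, time in s.
With the tool pointing down it reaches from about 0.425 to 0.875 m from the base axis. Payload 4.7 kg.
Tool frame: the origin (TCP) lies between the finger pads; the fingertips stand 25 mm ahead of it and the grasp point (between the pads) lies 6 mm ahead of it; y points along the fingers, z is the direction in which the jaws open and shut, and the axes are right-handed (so a half turn about y gives the same grasp; the last joint's range is limited). The gripper opens to 87 mm and grips with 3 to 60 N. Pads are 19 mm wide; open, the fingers measure 117 mm over their backs; the gripper's body (75 mm by 190 mm) begins 51 mm behind the grasp point.
Start: joints at [1.349, 0.321, -0.07, 1.45, 0.023, 1.371, -0.057], TCP at [0.152, -0.632, 0.248] pointing down, gripper open.
Joint ranges: [-2.86, 2.86], [-0.3, 2.09], [-1.38, 1.24], [0.06, 2.45], [-1.56, 4.7], [0.09, 2.05], [-2.69, 2.69]. Speed limits (rad/s): [2.57, 2.57, 3.14, 3.14, 3.14, 3.14, 3.14].

### API

Orientations are given as a unit quaternion [w, x, y, z].
In Python, from cell import env gives the robot as it stands.
- The arm moves only by the shell command python3 -m inch 'ROWS' [FORCE]. ROWS is a JSON object of lists of equal length, an entry for each row: "travel": the shift along the tool's x, y, z in mm, a list of three; "rot": the turn, a rotation vector about the tool's x, y, z in degrees, a list of three; "gripper": the closure, from -1 (fully open) to 1 (shut). A call has 1 to 12 rows; each row shifts and turns the commanded pose from where the row before left it, along the tool's axes as they then stand; what a row does not reach is not made up. A row lasts 1/12 s, in which the tool goes at most 41.7 mm and 7.16 degrees, less where a joint would pass 70% of its speed; a pose out of reach is approached as far as the arm can. A call is refused whole if a number of a shift passes 41.7 or a number of a turn 7.16, either way. A call with a gripper value outside its range is refused whole. The fingers move at their own pace and stop on an object; FORCE is the grip in N (left out, the last holds). Time passes only in rows, so rows that do not move let the fingers close. It gives the time, the measured TCP pose, the force and the opening at its end, in the units of the state.
- env.state(): the state, without advancing time (a new reading comes with each control period).
- env.get_image(name): name is "scene" or "side" or "wrist"; returns a dict with "color" (400x640x3 uint8, blue, green, red), "depth" (400x640 float32, m along the optical axis (not along the pixel's ray), 0 where there is no reading), "camera_matrix" (3x3 intrinsics, pixels), "origin" and "attitude" of the camera in the world. Camera axes: x right, y down, z forward; pixel columns grow to the right and rows downward; lengths in m; the calibration is good to about 2 mm. A picture is of the moment at which its call begins.
- env.hand_in(): hands the job in, once; it reports no verdict.
The state is a dict: "time_s": time; "joints": joint angles; "joint_vel": joint speeds; "effort": joint torques, N m; "position": TCP position; "orientation": TCP orientation; "force": force on the tool from outside, world axes, zero at the start; "ft_torque": the same for the moment, N m; "grip_width": opening from 0.0 (shut) to 1.0 (fully open).
Only numpy, scipy, OpenCV 4.12 (cv2) and the standard library are available. Lean on these libraries where they do the work, as an engineer would, in place of code of your own. Each camera call takes 0.05 s, during which the arm holds its last target. There are 200 camera calls.

### The job

Close up the can crusher: press its sprung lid down until the catch holds it shut, and then push the loose locking pin along its guide, through the bracket and the lid's tongue, until it is fully home with its upright tab against the bracket. Leave the cans, jar, stopper and dustpan where they are.

Things in the scene. Friction and masses are not known exactly. Their poses are not given: they have to be found in the camera images.
- crusher: Dark steel can-crusher box, fixed, 200 (x) x 150 (y) x 100 mm high. Origin: centre of its underside on the table, z up. Lid hinged along its +y side (hinge axis at y=75, z=103 mm). On the -y side sit the guide, the clevis bracket and, at x=71..99, y=-105..-75, up to z=104 mm, the lid's sprung catch. The pin's axis runs parallel to x at y=-108, z=80 mm.
- lid (a joint): Sprung steel lid: 0 = fully shut, where the catch holds it; grows as it opens (starts 0.6 to 0.9 rad, held up by its spring). Plate 204 x 158 x 6 mm; shut, its top is at z=106 and its free edge at y=-83 mm in the box frame. It takes a few N, then about 12 N in the last 10 mm to snap past the catch.
- lid_press (a point): Point on the lid's top face in the middle of its length (x=0 of the box), 125 mm from the hinge axis, 33 mm from the free edge: a good place to press. Moves with the lid.
- tongue_hole (a point): Centre of the 13.5 mm hole in the lid's tongue, a steel plate 6 mm thick (across x) under the lid's free edge. With the lid shut it stands between the bracket plates (x=27..33, y=-126..-80, z=64..106 mm of the box) and the hole is on the pin's axis.
- bracket_hole (a point): Mouth of the bracket's hole on the guide side (x=18, y=-108, z=80 mm of the box). The clevis bracket is two upright plates 6 mm thick at x=18..24 and 36..42, y=-126..-75, z=62..98 mm, each with a 13.5 mm hole on the pin's axis.
- guide_end (a point): Open far end of the guide, on the pin's axis (x=-85 mm of the box). The guide is a straight open-topped channel 13 mm wide from here to the bracket: floor at z=75, side walls up to z=84 mm; the pin's tab stands up out of it to z=118 mm.
- pin: Loose steel locking pin, 55 g. Round shank, 10 mm in diameter, reaching 44 mm along +x from the front of an upright tab; its last 6 mm taper. Tab 10 x 10 mm (x=-10..0), top 38 mm above the shank's axis. Origin: on the axis at the tab's front face; z up. Starts in the guide with its tip 3 to 26 mm short of the bracket; home, the tab touches the bracket.
- pin_tip (a point): Tip of the pin, 44 mm ahead of its origin.
- jar: Closed glass jar, 68 mm in diameter, 95 mm high, beyond the box. Origin: centre of its underside. A bystander.
- stopper: Green hard-silicone stopper, 42 mm in diameter, 34 mm high, on the table beside the guide. Origin: centre of its underside. A bystander.
- dustpan: Orange plastic dustpan, 200 x 220 x 45 mm with a 120 mm handle to -x, off to the left. Origin: underside of the pan's middle. A bystander.
- can0: Lowest can in a stack of four flattened silver cans beside the latch, each 66 mm in diameter, 22 mm high. Origin: centre of its underside. A bystander.
- can1: Second can in a stack of four flattened silver cans beside the latch, each 66 mm in diameter, 22 mm high. Origin: centre of its underside. A bystander.
- can2: Third can in a stack of four flattened silver cans beside the latch, each 66 mm in diameter, 22 mm high. Origin: centre of its underside. A bystander.
- can3: Topmost can in a stack of four flattened silver cans beside the latch, each 66 mm in diameter, 22 mm high. Origin: centre of its underside. A bystander.

How it is judged:
By the outcome, as a careful person would: the job done as asked, in the order asked, and still so for the second after the job is handed in, with the robot touching nothing.
It also fails if it takes over 43 s, if anything falls off the work surface, if the arm or the gripper's body presses on something with over 40 N, if the wrist force passes 120 N, or if a joint passes its speed limit or range.

## Working session

There is one attempt and no reset: what is moved stays moved. The work goes in short steps, Python scripts to look and compute and a shell command to move; the robot and the scene stay as the last step left them, time stands still between calls to the robot, and variables do not carry over. Pictures are saved under pics/ and viewed, about 8 in all and at most 12, crops included, and the job is handed in when it is done.

```bash
ls; mkdir -p pics; cat > h.py <<'E'
import numpy as np, cv2
from cell import env
from scipy.spatial.transform import Rotation as R
def rot(q): return R.from_quat([q[1],q[2],q[3],q[0]]).as_matrix()
def att(a):
    a=np.array(a); return rot(a) if a.size==4 else a.reshape(3,3)
def cloud(im):
    K=im["camera_matrix"]; d=im["depth"]; v,u=np.mgrid[:400,:640]
    p=np.stack([(u-K[0,2])/K[0,0]*d,(v-K[1,2])/K[1,1]*d,d],-1)
    P=p@att(im["attitude"]).T+np.array(im["origin"]); P[d==0]=np.nan; return P
E
python3 - <<'E'
from h import *
for n in ("scene","side"):
    im=env.get_image(n); cv2.imwrite(f"pics/{n}0.png",im["color"]); np.save(f"pics/{n}0.npy",cloud(im)); print(n,im["origin"],im["attitude"],im["camera_matrix"])
s=env.state(); print(s)
E
```

```text
pics
scene [1.34337733 0.35500124 1.02137991] [-0.20531971  0.57853001  0.74594036 -0.25830181] [[437.53969075   0.         306.51316829]
 [  0.         437.53969075 194.69741392]
 [  0.           0.           1.        ]]
side [ 0.45205168 -0.63451688  0.73842535] [-0.43684626  0.89448951 -0.08520256  0.04236025] [[429.26217887   0.         319.81290022]
 [  0.         429.26217887 202.12702325]
 [  0.           0.           1.        ]]
{'time_s': 0.1, 'joints': array([ 1.3490982 ,  0.32174785, -0.07008791,  1.45155607,  0.02254086,
        1.37081549, -0.05692379]), 'joint_vel': array([-0.000513  , -0.00178084,  0.00094281, -0.00399485,  0.00042328,
       -0.00139812, -0.00137032]), 'effort': array([-2.73965861e-04, -4.92572558e+01, -4.05804282e-01, -3.13399673e+01,
       -6.41330355e-02,  3.94756801e-02,  2.98850080e-05]), 'position': array([ 0.15172061, -0.63157061,  0.24656999]), 'orientation': array([ 0.08308769, -0.08325745,  0.70280761, -0.70158827]), 'force': array([ 0.3315823 ,  0.31703564, -0.10788367]), 'ft_torque': array([-0.0254909 , -0.00919658, -0.00442964]), 'grip_width': 1.000067435087729}
```

View pics/scene0.png

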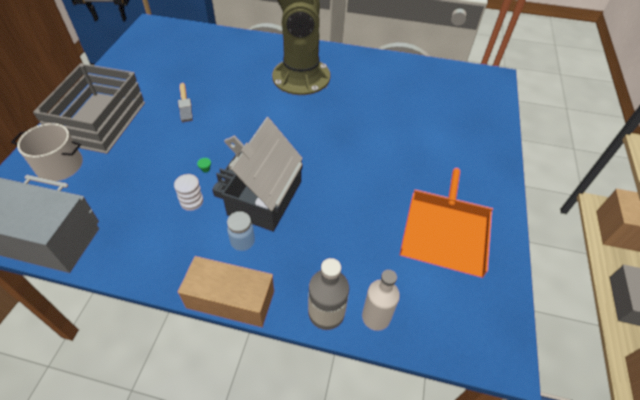

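View pics/side0.png

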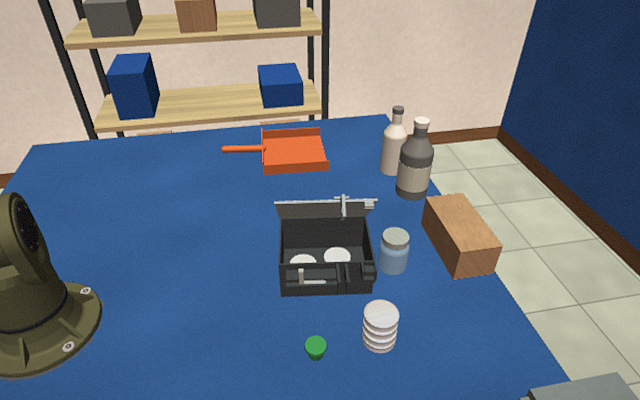

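The scene view shows the crusher around (260,180) with its lid open, the stopper at (204,164) and the cans at (188,192). In the side view the box spans (280-375, 200-295), the guide is on the near side, and the pin's tab is near (300,276). I'll crop and measure it.

```bash
python3 - <<'E'
from h import *
im=cv2.imread("pics/side0.png"); P=np.load("pics/side0.npy")
c=im[190:365,265:410]; cv2.imwrite("pics/crop0.png",cv2.resize(c,None,fx=4,fy=3.4,interpolation=cv2.INTER_CUBIC)) 
np.set_printoptions(precision=3,suppress=True)
for v in (260,264,268,272,276,280,284,288): print(v,[tuple((P[v,u]*1000).round().astype(int)) if np.isfinite(P[v,u,0]) else 0 for u in (285,297,300,303,315,330,345,355,368)])
# lid plane
m=np.zeros((400,640),bool); m[205:216,282:335]=1
q=P[m]; q=q[np.isfinite(q[:,0])]; cc=q.mean(0); w=np.linalg.svd(q-cc)[2]; print("lid underside",cc,w)
# box top-height points
reg=np.zeros((400,640),bool); reg[195:300,270:385]=1
Q=P[reg]; Q=Q[(Q[:,2]>.03)&(Q[:,2]<.125)&(Q[:,0]<.9)]
print(len(Q),Q.min(0),Q.max(0)); r=cv2.minAreaRect(Q[:,:2].astype(np.float32)); print(r,cv2.boxPoints(r))
E
```

```text
260 [(np.int64(508), np.int64(89), np.int64(1)), (np.int64(534), np.int64(62), np.int64(24)), (np.int64(541), np.int64(64), np.int64(21)), (np.int64(548), np.int64(60), np.int64(23)), (np.int64(575), np.int64(57), np.int64(20)), (np.int64(608), np.int64(45), np.int64(27)), (np.int64(643), np.int64(41), np.int64(24)), (np.int64(673), np.int64(60), np.int64(0)), (np.int64(685), np.int64(6), np.int64(51))]
264 [(np.int64(500), np.int64(-15), np.int64(97)), (np.int64(524), np.int64(-21), np.int64(97)), (np.int64(530), np.int64(-20), np.int64(96)), (np.int64(536), np.int64(-22), np.int64(97)), (np.int64(560), np.int64(-28), np.int64(97)), (np.int64(591), np.int64(-32), np.int64(95)), (np.int64(621), np.int64(-36), np.int64(93)), (np.int64(642), np.int64(-39), np.int64(93)), (np.int64(669), np.int64(-43), np.int64(92))]
268 [(np.int64(499), np.int64(-19), np.int64(89)), (np.int64(523), np.int64(-22), np.int64(87)), (np.int64(529), np.int64(-22), np.int64(86)), (np.int64(535), np.int64(-25), np.int64(87)), (np.int64(560), np.int64(-27), np.int64(85)), (np.int64(591), np.int64(-31), np.int64
[... 1874 characters left out ...]
), (np.int64(516), np.int64(-67), np.int64(77)), (np.int64(523), np.int64(-64), np.int64(73)), (np.int64(528), np.int64(-67), np.int64(75)), (np.int64(552), np.int64(-71), np.int64(74)), (np.int64(582), np.int64(-76), np.int64(73)), (np.int64(613), np.int64(-75), np.int64(66)), (np.int64(646), np.int64(-39), np.int64(18)), (np.int64(674), np.int64(-43), np.int64(16))]
lid underside [0.563 0.066 0.165] [[ 0.592  0.469 -0.656]
 [ 0.799 -0.451  0.399]
 [-0.109 -0.76  -0.641]]
5325 [ 0.484 -0.089  0.03 ] [0.731 0.134 0.125]
((0.6060708165168762, 0.015959225594997406), (0.2044568508863449, 0.23789089918136597), 81.0909652709961) [[ 0.473 -0.067]
 [ 0.708 -0.103]
 [ 0.739  0.099]
 [ 0.504  0.135]]
```

View pics/crop0.png

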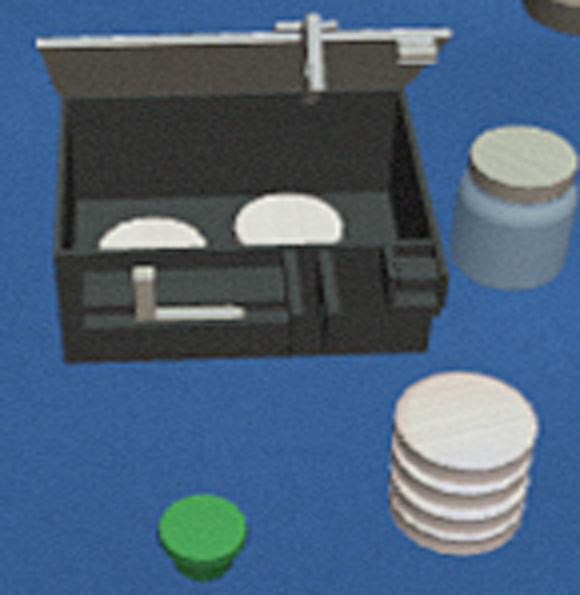

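The crop shows the tab at about crop (145,290), which is full-image (301,275), the shank ending near (325,281) and the bracket at (338-347,275). That puts the box at yaw ≈ -8.1° and origin ≈ (0.598, 0.044), with the lid at about 0.87 rad. Next I work out the move.

```bash
cat >> h.py <<'E'
YAW=np.radians(-8.1); O=np.array([.598,.044,0])
BR=R.from_euler('z',YAW).as_matrix()
def b2w(p): return O+BR@(np.array(p)/1000)
def w2b(p): return (BR.T@(np.array(p)-O))*1000
def go(tip_b, psi=None):
    """tool-axis mm shift (in present tool axes) to bring fingertips to box point; psi: wanted yaw of jaw axis in box"""
    s=env.state(); T=rot(s["orientation"]); tip=s["position"]+.025*T[:,1]
    print("t",s["time_s"],"tip_b",w2b(tip).round(1),"F_b",(BR.T@s["force"]).round(1),"w",round(s["grip_width"],3))
    print("axes in box (cols):\n",(BR.T@T).round(3))
    print("shift tool mm",(T.T@(b2w(tip_b)-tip)*1000).round(1))
E
python3 - <<'E'
from h import *
go([0,30,260])
E
```

```text
t 0.1 tip_b [-346.7 -731.7  221.6] F_b [ 0.3  0.4 -0.1] w 1.0
axes in box (cols):
 [[-0.93  -0.001  0.368]
 [-0.368  0.002 -0.93 ]
 [ 0.    -1.    -0.002]]
shift tool mm [-602.8  -37.4 -580.5]
```

```bash
python3 -m inch '{"travel":[[0,-13,0],[0,-13,0],[0,-13,0],[-16.5,0,-36.3],[-16.5,0,-36.3],[-16.5,0,-36.3],[-16.5,0,-36.3],[-16.5,0,-36.3],[-16.5,0,-36.3],[-16.5,0,-36.3],[-16.5,0,-36.3],[-16.5,0,-36.3]],"rot":[[0,7.15,0],[0,7.15,0],[0,7.15,0],[0,0,0],[0,0,0],[0,0,0],[0,0,0],[0,0,0],[0,0,0],[0,0,0],[0,0,0],[0,0,0]],"gripper":[1,1,1,1,1,1,1,1,1,1,1,1]}' 20; python3 -c "
from h import *
go([0,30,260])"
```

```text
time_s: 1.1
position: [0.3445, -0.327, 0.2863]
orientation: [0.049, -0.049, -0.705, 0.705]
force: [0.6, -0.3, 0.0]
grip_width: 0.171
t 1.1 tip_b [-198.7 -403.   261.3] F_b [ 0.6 -0.3  0. ] w 0.171
axes in box (cols):
 [[-1.    -0.     0.003]
 [-0.003 -0.    -1.   ]
 [ 0.    -1.     0.   ]]
shift tool mm [-199.8    1.1 -432.5]
```

```bash
python3 -m inch '{"travel":[[-16.6,0,-36],[-16.6,0,-36],[-16.6,0,-36],[-16.6,0,-36],[-16.6,0,-36],[-16.6,0,-36],[0,0,0]],"rot":[[0,0,0],[0,0,0],[0,0,0],[0,0,0],[0,0,0],[0,0,0],[0,0,0]],"gripper":[1,1,1,1,1,1,1]}'; python3 - <<'E'
from h import *
go([0,30,260])
im=env.get_image("wrist"); cv2.imwrite("pics/w1.png",im["color"]); np.save("pics/w1.npy",cloud(im))
E
```

```text
time_s: 1.68
position: [0.4759, -0.1198, 0.2867]
orientation: [-0.044, 0.045, 0.707, -0.704]
force: [-0.3, 0.6, 0.7]
grip_width: 0.004
t 1.6833 tip_b [ -97.8 -179.2  261.7] F_b [-0.4  0.5  0.7] w 0.004
axes in box (cols):
 [[-1.     0.002  0.015]
 [-0.015  0.004 -1.   ]
 [-0.002 -1.    -0.004]]
shift tool mm [-101.     2.8 -207.7]
```

View pics/w1.png

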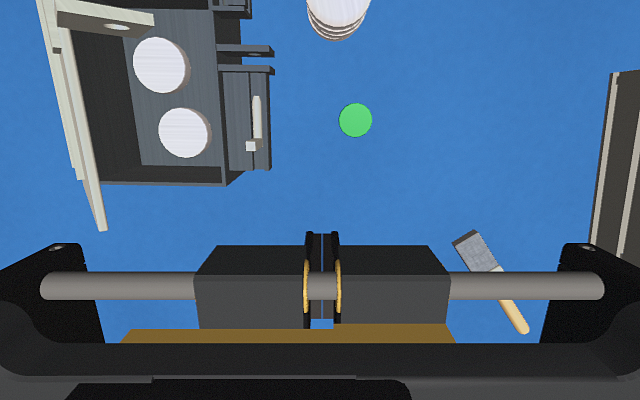

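The wrist view clearly shows the pin's tab at (251,146), the shank up to (257,97), the bracket plates at y≈50-70 and the box corner near (225,185). I'll use these points to refine the box pose.

```bash
python3 - <<'E'
from h import *
im=cv2.imread("pics/w1.png"); P=np.load("pics/w1.npy")
B=(P-O)@BR*1000
ok=np.isfinite(B[...,0])
def rng(name,m):
    q=B[m&ok]; print(name,len(q),"lo",np.percentile(q,3,0).round(1),"hi",np.percentile(q,97,0).round(1),"med",np.median(q,0).round(1)); return q
v,u=np.mgrid[:400,:640]
win=lambda u0,u1,v0,v1:(u>=u0)&(u<u1)&(v>=v0)&(v<v1)
bright=im.min(2)>140
rng("tab top",win(240,262,135,155)&bright&(B[...,2]>110))
rng("shank",win(246,268,90,138)&bright&(B[...,2]>78)&(B[...,2]<95))
z=B[...,2]
br=rng("bracket+ top",win(215,280,40,80)&(z>90)&(z<105))
q=rng("front wall top",win(212,232,75,188)&(z>93)&(z<106))
# guide outer wall top
g=rng("guide outer wall",win(262,276,76,170)&(z>80)&(z<90))
print("slope wall",np.degrees(np.polyfit(q[:,0],q[:,1],1)[0] if len(q) else 0),"guide",np.degrees(np.polyfit(g[:,0],g[:,1],1)[0]))
for vv in (178,181,184,186,188): print(vv,[B[vv,uu].round(0).tolist() for uu in range(214,232,3)])
for vv in (45,49,52,55,66,69,72): print(vv,B[vv,262].round(0))
E
```

```text
tab top 94 lo [ -61.4 -110.7  116.7] hi [ -52.5 -102.2  118.8] med [ -57.4 -106.1  117.7]
shank 340 lo [ -50.7 -110.5   81.3] hi [ -10.3 -102.3   85.8] med [ -30.5 -106.9   83.8]
bracket+ top 978 lo [  10.4 -123.3   91.4] hi [ 37.7 -72.1 100.2] med [ 25.8 -93.8  97.7]
front wall top 715 lo [-102.6  -73.3   93.6] hi [  6.6 -62.  101. ] med [-47.7 -71.8  99.4]
guide outer wall 478 lo [ -84.4 -117.6   80.6] hi [   7.7 -112.7   85.2] med [ -37.7 -115.4   83.7]
slope wall -1.6496611024589793 guide -0.4007492168961584
178 [[-100.0, -53.0, 78.0], [-100.0, -56.0, 76.0], [-100.0, -60.0, 76.0], [-95.0, -71.0, 100.0], [-95.0, -73.0, 97.0], [-98.0, -73.0, 86.0]]
181 [[-100.0, -58.0, 92.0], [-100.0, -61.0, 93.0], [-100.0, -64.0, 90.0], [-98.0, -71.0, 100.0], [-98.0, -73.0, 98.0], [-101.0, -73.0, 86.0]]
184 [[-102.0, -60.0, 99.0], [-101.0, -64.0, 100.0], [-101.0, -67.0, 100.0], [-101.0, -71.0, 101.0], [-102.0, -73.0, 97.0], [-126.0, -46.0, 1.0]]
186 [[-104.0, -60.0, 100.0], [-104.0, -63.0, 99.0], [-104.0, -67.0, 100.0], [-103.0, -70.0, 100.0], [-104.0, -73.0, 99.0], [-129.0, -45.0, -0.0]]
188 [[-132.0, -24.0, 1.0], [-133.0, -28.0, -0.0], [-132.0, -32.0, 0.0], [-132.0, -37.0, 1.0], [-132.0, -41.0, -0.0], [-132.0, -45.0, -1.0]]
45 [  37. -118.   98.]
49 [  34. -118.   98.]
52 [  32. -117.   93.]
55 [  32. -113.   74.]
66 [  19. -117.   97.]
69 [  16. -117.   97.]
72 [  14. -116.   91.]
```

```bash
cat >> h.py <<'E'
O=O+BR@np.array([-.004,.0017,0]); YAW=np.radians(-8.4); BR=R.from_euler('z',YAW).as_matrix()
E
python3 -m inch '{"travel":[[-17.5,0,-35],[-17.5,0,-35],[-17.5,0,-35],[-17.5,0,-35],[-17.5,0,-35],[-17.5,0,-35],[0,0,0]],"rot":[[0,0,0],[0,0,0],[0,0,0],[0,0,0],[0,0,0],[0,0,0],[0,0,0]],"gripper":[1,1,1,1,1,1,1]}'; python3 - <<'E'
from h import *
for th in (.9,.87,.75,.6,.45,.3,.15,0): print(th,round(75-125*np.cos(th)+3*np.sin(th),1),round(103+125*np.sin(th)+3*np.cos(th),1))
go([0,10,225])
im=env.get_image("scene"); P=cloud(im); B=(P-O)@BR*1000
m=np.isfinite(B[...,0])&(abs(B[...,0]+40)<50)&(B[...,1]>-50)&(B[...,1]<70)&(B[...,2]>112)&(B[...,2]<235)
m&= (im["color"].min(2)>100)
q=B[m]; c=np.median(q,0); n=np.linalg.svd(q-q.mean(0),full_matrices=False)[2][2]; print(len(q),c,n,"top edge",np.percentile(q,97,0)," theta",np.arctan2(q[:,2].mean()-106,75-q[:,1].mean()))
E
```

```text
time_s: 2.32
position: [0.6069, 0.0721, 0.2848]
orientation: [-0.046, 0.045, 0.708, -0.703]
force: [-1.8, 1.0, 0.3]
grip_width: 0.003
0.9 -0.4 202.8
0.87 -3.3 200.5
0.75 -14.4 190.4
0.6 -26.5 176.1
0.45 -36.3 160.1
0.3 -43.5 142.8
0.15 -48.1 124.6
0 -50.0 106.0
t 2.3167 tip_b [  8.6  27.6 259.8] F_b [-1.9  0.7  0.3] w 0.003
axes in box (cols):
 [[-1.    -0.002  0.017]
 [-0.017  0.006 -1.   ]
 [ 0.002 -1.    -0.006]]
shift tool mm [ 8.8 34.7 17.7]
1243 [-30.44864729  26.225154   163.4499581 ] [ 0.0050667  -0.76261176 -0.64683664] top edge [  7.87779821  66.60041143 222.15070313]  theta 0.8746388730526168
```

```bash
python3 -m inch '{"travel":[[8.8,15,0],[0,30,0],[0,7,8],[0,6,8],[0,12,11],[0,14,14],[0,8,6],[0,8,6],[0,8,6],[0,9,5],[0,12,8],[0,0,0]],"rot":[[0,0,0],[0,0,0],[0,0,0],[0,0,0],[0,0,0],[0,0,0],[0,0,0],[0,0,0],[0,0,0],[0,0,0],[0,0,0],[0,0,0]],"gripper":[1,1,1,1,1,1,1,1,1,1,1,1]}'; python3 -c "
from h import *
go([0,-50,106])"
```

```text
time_s: 3.37
position: [0.5856, -0.0078, 0.155]
orientation: [0.051, -0.048, -0.705, 0.706]
force: [0.5, -0.5, 0.5]
grip_width: 0.009
t 3.3667 tip_b [ -0.7 -54.7 130. ] F_b [ 0.6 -0.4  0.5] w 0.009
axes in box (cols):
 [[-1.    -0.003  0.006]
 [-0.006 -0.002 -1.   ]
 [ 0.003 -1.     0.002]]
shift tool mm [-0.8 24.  -4.8]
```

```bash
python3 - <<'E'
from h import *
im=env.get_image("side"); cv2.imwrite("pics/s2.png",cv2.resize(im["color"][130:330,230:430],None,fx=3,fy=3))
E
```

```text
(no output)
```

View pics/s2.png

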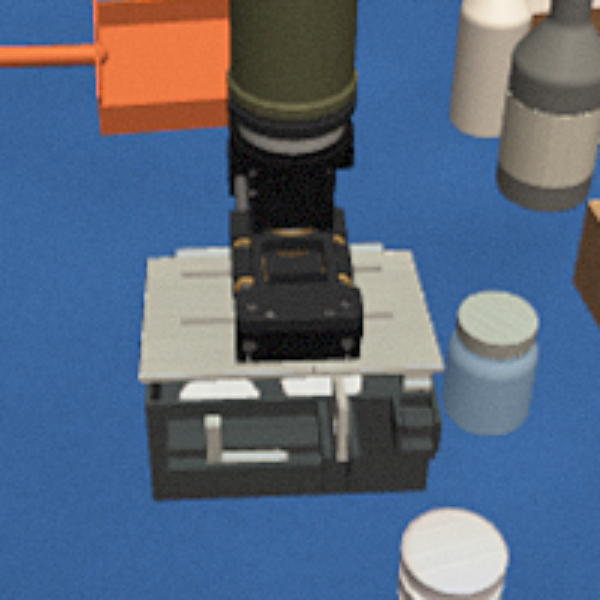

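The lid is most of the way down under the fingers, with its tongue between the bracket plates, and the cans and jar haven't moved. Now I press it home.

```bash
python3 -m inch '{"travel":[[0,6,-1],[0,6,-1],[0,5,-1],[0,4,0],[0,3,0],[0,2,0],[0,2,0],[0,0,0]],"rot":[[0,0,0],[0,0,0],[0,0,0],[0,0,0],[0,0,0],[0,0,0],[0,0,0],[0,0,0]],"gripper":[1,1,1,1,1,1,1,1]}'; python3 -c "
from h import *
go([0,-50,106])"
```

```text
time_s: 4.08
position: [0.5877, -0.0031, 0.1302]
orientation: [0.049, -0.049, -0.705, 0.706]
force: [-1.6, -2.2, 9.0]
grip_width: 0.002
t 4.0833 tip_b [  0.7 -49.8 105.2] F_b [-1.2 -2.4  9. ] w 0.002
axes in box (cols):
 [[-1.     0.001  0.008]
 [-0.008 -0.001 -1.   ]
 [-0.001 -1.     0.001]]
shift tool mm [ 0.7 -0.8  0.2]
```

Now a little further, to be sure the catch has snapped.

```bash
python3 -m inch '{"travel":[[0,2,0],[0,1,0],[0,0,0]],"rot":[[0,0,0],[0,0,0],[0,0,0]],"gripper":[1,1,1]}'; python3 -c "
from h import *
go([0,-50,106])"
```

```text
time_s: 4.33
position: [0.5877, -0.0031, 0.1288]
orientation: [0.049, -0.049, -0.705, 0.706]
force: [-5.7, -3.8, 16.7]
grip_width: 0.006
t 4.3333 tip_b [  0.7 -49.8 103.8] F_b [-5.  -4.6 16.7] w 0.006
axes in box (cols):
 [[-1.     0.001  0.008]
 [-0.008 -0.002 -1.   ]
 [-0.001 -1.     0.002]]
shift tool mm [ 0.7 -2.2  0.2]
```

```bash
python3 -m inch '{"travel":[[0,2,0],[0,2,0],[0,0,0],[0,0,0]],"rot":[[0,0,0],[0,0,0],[0,0,0],[0,0,0]],"gripper":[1,1,1,1]}'; python3 -c "
from h import *
go([0,-50,106])"
```

```text
time_s: 4.67
position: [0.5878, -0.0031, 0.1268]
orientation: [0.049, -0.049, -0.704, 0.707]
force: [-9.7, -4.2, 27.3]
grip_width: 0.003
t 4.6667 tip_b [  0.8 -49.8 101.8] F_b [-9.  -5.6 27.3] w 0.003
axes in box (cols):
 [[-1.     0.001  0.008]
 [-0.008 -0.003 -1.   ]
 [-0.001 -1.     0.003]]
shift tool mm [ 0.8 -4.2  0.2]
```

```bash
python3 -m inch '{"travel":[[0,-20,0],[0,-30,0],[15,-15,5],[20,-5,15],[25,0,20],[20,0,18],[0,0,0]],"rot":[[0,0,0],[0,0,0],[0,0,0],[0,0,0],[0,0,0],[0,0,0],[0,0,0]],"gripper":[1,1,1,1,1,1,1]}'; python3 - <<'E'
from h import *
go([-80,-108,95])
im=env.get_image("wrist"); cv2.imwrite("pics/w2.png",im["color"]); P=cloud(im); np.save("pics/w2.npy",P)
B=(P-O)@BR*1000; c=im["color"]; v,u=np.mgrid[:400,:640]; x,y,z=B[...,0],B[...,1],B[...,2]
def rng(n,m):
    q=B[m]; print(n,len(q),*(np.percentile(q,[3,50,97],0).round(1) if len(q) else []))
br=c.min(2)>130
rng("tab",br&(z>110)&(z<125)&(abs(y+108)<12)&(abs(x+50)<40))
rng("shank",br&(z>78)&(z<90)&(abs(y+108)<10)&(x>-70)&(x<18))
rng("lid",br&(z>98)&(z<135)&(abs(x)<95)&(y>-80)&(y<60))
rng("lidedge",br&(z>98)&(z<135)&(abs(x+30)<40)&(y>-90)&(y<-70))
rng("bracket near plate",(z>92)&(z<101)&(x>8)&(x<26)&(y<-92)&(y>-130))
E
```

```text
time_s: 5.25
position: [0.496, -0.0518, 0.1914]
orientation: [0.052, -0.049, -0.704, 0.706]
force: [0.7, -0.4, -0.5]
grip_width: 0.005
t 5.25 tip_b [ -83.  -111.4  166.4] F_b [ 0.7 -0.3 -0.5] w 0.005
axes in box (cols):
 [[-1.    -0.004  0.004]
 [-0.004 -0.004 -1.   ]
 [ 0.004 -1.     0.003]]
shift tool mm [-3.3 71.3 -3.7]
tab 171 [ -57.1 -112.4  116.7] [ -52.6 -108.2  117.7] [ -48.4 -104.   118.8]
shank 558 [ -46.5 -111.9   82. ] [ -25.9 -108.3   84.1] [  -5.7 -104.7   85.5]
lid 43821 [-88.9 -76.  104.4] [ -5.9 -10.5 105.8] [ 56.4  56.  110.7]
lidedge 2004 [-67.1 -82.4 104.3] [-27.  -76.4 105.6] [  8.  -70.4 106.8]
bracket near plate 489 [  18.5 -124.7   96.4] [  21.3 -108.7   97.9] [ 24.4 -93.3  99.1]
```

View pics/w2.png

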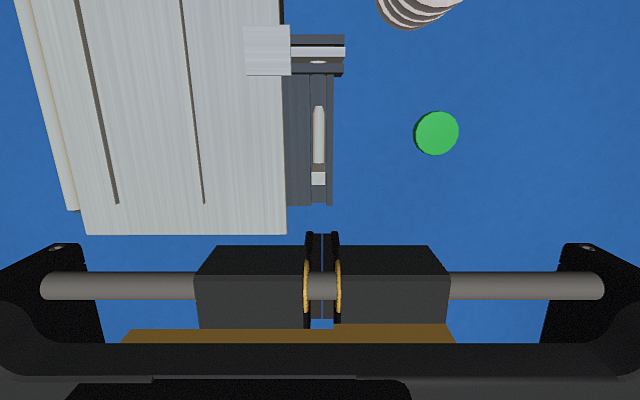

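The lid is flat at z≈106 and stays shut with nothing on it, so the catch holds. The tab is at image (318,178), box x -57…-48, y -108, and the bracket mouth is near v=75. Next I go down behind the tab.

```bash
python3 -m inch '{"travel":[[0,15,-1.5],[0,20,-2],[0,20,0],[0,12,0],[0,7,0],[0,0,0]],"rot":[[0,0,0],[0,0,0],[0,0,0],[0,0,0],[0,0,0],[0,0,0]],"gripper":[1,1,1,1,1,1]}'; python3 - <<'E'
from h import *
go([-67.5,-108,91])
E
```

```text
time_s: 5.8
position: [0.4998, -0.0444, 0.1169]
orientation: [-0.05, 0.048, 0.706, -0.705]
force: [-0.5, 0.1, -0.0]
grip_width: 0.007
t 5.8 tip_b [ -80.3 -103.5   91.9] F_b [-0.5 -0.  -0. ] w 0.007
axes in box (cols):
 [[-1.    -0.003  0.009]
 [-0.009  0.001 -1.   ]
 [ 0.003 -1.    -0.001]]
shift tool mm [-12.7   0.8   4.6]
```

```bash
python3 -m inch '{"travel":[[0,0,4.2],[-5,0,0],[-5,0,0],[-5,0,0],[-5,0,0],[-5,0,0],[-5,0,0],[-5,0,0],[0,0,0]],"rot":[[0,0,0],[0,0,0],[0,0,0],[0,0,0],[0,0,0],[0,0,0],[0,0,0],[0,0,0],[0,0,0]],"gripper":[1,1,1,1,1,1,1,1,1]}'; python3 - <<'E'
from h import *
go([-1.5,-108,91])
im=env.get_image("wrist"); cv2.imwrite("pics/w3.png",im["color"][0:300,150:550]); B=(cloud(im)-O)@BR*1000; c=im["color"]; x,y,z=B[...,0],B[...,1],B[...,2]; br=c.min(2)>130
def rng(n,m):
    q=B[m]; print(n,len(q),*(np.percentile(q,[3,50,97],0).round(1) if len(q) else []))
rng("tab",br&(z>110)&(z<125)&(abs(y+108)<12)&(x>-65)&(x<30))
rng("shank",br&(z>78)&(z<90)&(abs(y+108)<10)&(x>-70)&(x<18))
E
```

```text
time_s: 6.55
position: [0.5358, -0.0545, 0.1185]
orientation: [-0.049, 0.049, 0.706, -0.705]
force: [0.1, 0.1, 0.1]
grip_width: 0.002
t 6.55 tip_b [ -43.1 -108.2   93.5] F_b [0.1 0.1 0.1] w 0.002
axes in box (cols):
 [[-1.     0.001  0.008]
 [-0.008  0.001 -1.   ]
 [-0.001 -1.    -0.001]]
shift tool mm [-41.6   2.6   0.2]
tab 355 [ -33.2 -112.   116.4] [ -28.6 -107.5  117.7] [ -24.3 -102.6  118.7]
shank 957 [ -22.5 -111.4   82.1] [  -2.7 -107.5   84.1] [  15.6 -103.9   85.7]
```

View pics/w3.png

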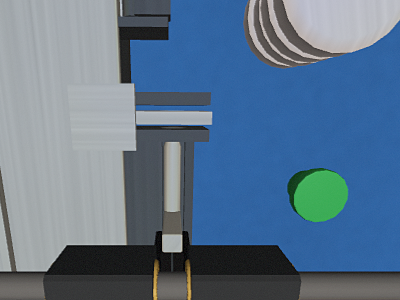

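The pin has moved straight ahead of the fingers and its tip is at the bracket mouth (crop (173,140)). About 42 mm remain.

```bash
python3 -m inch '{"travel":[[-4,1,0],[-4,0,0],[-4,0,0],[-4,0,0],[-4,0,0],[-4,0,0],[0,0,0]],"rot":[[0,0,0],[0,0,0],[0,0,0],[0,0,0],[0,0,0],[0,0,0],[0,0,0]],"gripper":[1,1,1,1,1,1,1]}'; python3 - <<'E'
from h import *
go([-1.5,-108,91])
E
```

```text
time_s: 7.18
position: [0.5592, -0.0578, 0.1175]
orientation: [-0.049, 0.049, 0.706, -0.705]
force: [0.8, -0.2, -1.3]
grip_width: 0.009
t 7.1833 tip_b [ -19.5 -108.    92.5] F_b [ 0.9 -0.  -1.3] w 0.009
axes in box (cols):
 [[-1.     0.001  0.008]
 [-0.008  0.    -1.   ]
 [-0.001 -1.    -0.   ]]
shift tool mm [-17.9   1.5   0.1]
```

```bash
python3 -m inch '{"travel":[[-4,0,0],[-4,0,0],[-4,0,0],[-3,0,0],[-2,0,0],[-1,0,0],[0,0,0]],"rot":[[0,0,0],[0,0,0],[0,0,0],[0,0,0],[0,0,0],[0,0,0],[0,0,0]],"gripper":[1,1,1,1,1,1,1]}'; python3 - <<'E'
from h import *
go([-1.5,-108,91])
E
```

```text
time_s: 7.77
position: [0.5765, -0.0602, 0.1176]
orientation: [-0.049, 0.049, 0.705, -0.705]
force: [0.1, -0.4, -0.6]
grip_width: 0.005
t 7.7667 tip_b [  -2.1 -107.9   92.6] F_b [ 0.1 -0.4 -0.6] w 0.005
axes in box (cols):
 [[-1.     0.     0.008]
 [-0.008  0.    -1.   ]
 [-0.    -1.    -0.   ]]
shift tool mm [-0.6  1.6  0.1]
```

Next, small steps until the force shows contact.

```bash
python3 -m inch '{"travel":[[-1,0,0],[-1,0,0],[-1,0,0],[0,0,0]],"rot":[[0,0,0],[0,0,0],[0,0,0],[0,0,0]],"gripper":[1,1,1,1]}'; python3 - <<'E'
from h import *
go([-1.5,-108,91])
E
python3 -m inch '{"travel":[[-1,0,0],[-1,0,0],[0,0,0]],"rot":[[0,0,0],[0,0,0],[0,0,0]],"gripper":[1,1,1]}'; python3 - <<'E'
from h import *
go([-1.5,-108,91])
E
```

```text
time_s: 8.1
position: [0.578, -0.0606, 0.1171]
orientation: [0.05, -0.048, -0.705, 0.705]
force: [-3.8, 1.1, 0.8]
grip_width: 0.002
t 8.1 tip_b [  -0.5 -108.    92.1] F_b [-4.   0.5  0.8] w 0.002
axes in box (cols):
 [[-1.    -0.003  0.008]
 [-0.008 -0.    -1.   ]
 [ 0.003 -1.     0.   ]]
shift tool mm [ 1.   1.1 -0. ]
time_s: 8.35
position: [0.5783, -0.0606, 0.117]
orientation: [0.051, -0.046, -0.705, 0.706]
force: [-9.3, -0.0, 3.6]
grip_width: 0.007
t 8.35 tip_b [  -0.4 -108.    92. ] F_b [-9.2 -1.4  3.6] w 0.007
axes in box (cols):
 [[-1.    -0.007  0.008]
 [-0.008 -0.001 -1.   ]
 [ 0.007 -1.     0.001]]
shift tool mm [ 1.1  1.  -0. ]
```

The arm has stopped and the force is rising, so the tab is on the bracket. I back off, lift and look.

```bash
python3 -m inch '{"travel":[[6,0,0],[10,0,0],[15,0,0],[15,-10,0],[10,-30,0],[10,-30,0],[0,-20,0],[0,0,0]],"rot":[[0,0,0],[0,0,0],[0,0,0],[0,0,0],[0,0,0],[0,0,0],[0,0,0],[0,0,0]],"gripper":[1,1,1,1,1,1,1,1]}'; python3 - <<'E'
from h import *
go([-1.5,-108,91])
im=env.get_image("wrist"); cv2.imwrite("pics/w4.png",im["color"]); B=(cloud(im)-O)@BR*1000; c=im["color"]; x,y,z=B[...,0],B[...,1],B[...,2]; br=c.min(2)>130
def rng(n,m):
    q=B[m]; print(n,len(q),*(np.percentile(q,[3,50,97],0).round(1) if len(q) else []))
rng("tab",br&(z>112)&(z<125)&(abs(y+108)<9)&(x>-65)&(x<30))
rng("lid",br&(z>98)&(z<135)&(abs(x+30)<40)&(y>-80)&(y<60))
rng("lidedge",br&(z>98)&(z<135)&(abs(x+30)<40)&(y>-90)&(y<-70))
E
```

```text
time_s: 9.02
position: [0.5183, -0.0518, 0.2126]
orientation: [0.045, -0.053, -0.704, 0.706]
force: [-0.1, -0.3, 1.1]
grip_width: 0.006
t 9.0167 tip_b [ -60.6 -108.1  187.6] F_b [-0.1 -0.4  1.1] w 0.006
axes in box (cols):
 [[-1.     0.01   0.008]
 [-0.008 -0.002 -1.   ]
 [-0.01  -1.     0.002]]
shift tool mm [-58.1  97.2   0.2]
tab 0
lid 16380 [-67.3 -75.9 104.4] [-27.3 -10.6 105.7] [  7.8  55.9 110.8]
lidedge 1542 [-67.5 -82.4 104.2] [-28.  -76.4 105.5] [  7.9 -70.4 106.8]
```

View pics/w4.png

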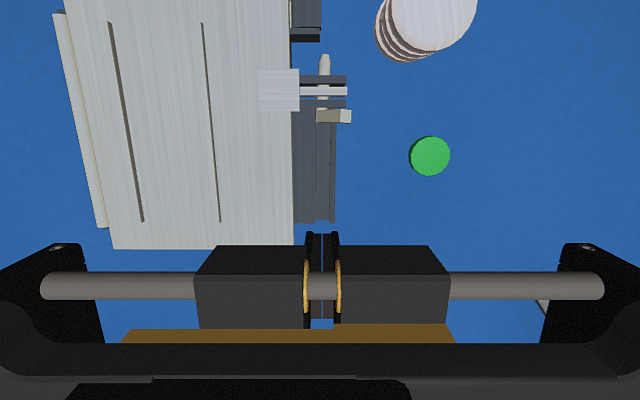

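The pin's tip is through both plates (324,60) and the tab is at the bracket (334,116), but the tab now leans towards -y rather than standing upright. I'll measure the lean.

```bash
python3 - <<'E'
from h import *
im=env.get_image("wrist"); B=(cloud(im)-O)@BR*1000; c=im["color"]; x,y,z=B[...,0],B[...,1],B[...,2]; br=c.min(2)>120
v,u=np.mgrid[:400,:640]; m=br&(u>312)&(u<356)&(v>106)&(v<126)&(z>70)
q=B[m]; print(len(q),np.percentile(q,[2,50,98],0).round(1))
for vv in (110,113,116,119,122): print(vv,[(uu,*B[vv,uu].round(0).astype(int).tolist()) for uu in range(316,354,4)])
cv2.imwrite("pics/w5.png",cv2.resize(c[40:140,270:390],None,fx=6,fy=6,interpolation=cv2.INTER_CUBIC)[:,:])
s=env.get_image("side"); cv2.imwrite("pics/s5.png",cv2.resize(s["color"][240:310,270:390],None,fx=6,fy=6,interpolation=cv2.INTER_CUBIC))
cv2.imwrite("pics/ws5.png",np.vstack([cv2.resize(cv2.imread("pics/w5.png"),(432,360)),cv2.resize(cv2.imread("pics/s5.png"),(432,240))]))
E
```

```text
188 [[   8.1 -128.4   82.8]
 [  13.2 -123.5  113.1]
 [  17.5 -102.5  116. ]]
110 [(316, 15, -103, 83), (320, 15, -106, 89), (324, 15, -109, 93), (328, 15, -112, 99), (332, 15, -115, 106), (336, 15, -118, 111), (340, 15, -121, 115), (344, 15, -124, 113), (348, 15, -127, 112), (352, 15, -140, 0)]
113 [(316, 13, -103, 84), (320, 13, -106, 90), (324, 13, -109, 95), (328, 13, -112, 100), (332, 13, -115, 107), (336, 13, -118, 110), (340, 13, -121, 115), (344, 13, -124, 113), (348, 13, -127, 113), (352, 12, -141, 0)]
116 [(316, 10, -103, 85), (320, 10, -106, 89), (324, 11, -109, 96), (328, 11, -112, 103), (332, 11, -115, 105), (336, 11, -118, 111), (340, 11, -121, 116), (344, 11, -124, 115), (348, 11, -127, 112), (352, 9, -141, -1)]
119 [(316, 8, -103, 83), (320, 8, -106, 90), (324, 8, -109, 96), (328, 8, -112, 101), (332, 9, -115, 107), (336, 9, -118, 112), (340, 9, -121, 115), (344, 9, -124, 113), (348, 9, -127, 111), (352, 6, -141, 0)]
122 [(316, 5, -102, 75), (320, 5, -106, 75), (324, 5, -109, 75), (328, 5, -113, 74), (332, 6, -116, 84), (336, 2, -123, -1), (340, 2, -128, 1), (344, 2, -132, 0), (348, 2, -137, 0), (352, 2, -141, -1)]
```

View pics/ws5.png

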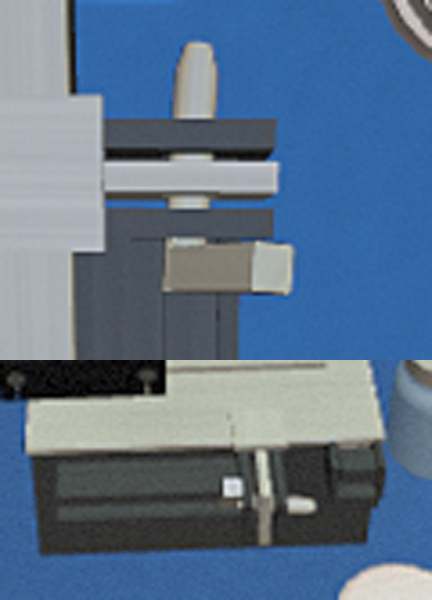

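The tab leans about 28° onto the guide's outer wall, and there may be a gap of around 1 mm to the bracket. To mend it, I'll straddle the tab above lid level, close the jaws gently to stand it up, press it on and release. First I check the height of the lid's tongue block.

```bash
python3 -m inch '{"travel":[[-20,0,0],[-25,10,0],[-15,20,0],[-7,20,0],[-3,7,0],[0,0,0]],"rot":[[0,0,0],[0,0,0],[0,0,0],[0,0,0],[0,0,0],[0,0,0]],"gripper":[-0.4,-0.4,-0.4,-0.4,-0.4,-0.4]}' 4; python3 - <<'E'
from h import *
go([9,-108,110])
B=(np.load("pics/w2.npy")-O)@BR*1000; x,y,z=B[...,0],B[...,1],B[...,2]
m=(y>-100)&(y<-84)&(x>10)&(x<50)&(z>101); print(np.percentile(B[m],[3,50,97],0).round(1))
E
```

```text
time_s: 9.67
position: [0.5832, -0.0611, 0.1467]
orientation: [-0.051, 0.046, 0.706, -0.705]
force: [-0.8, 0.3, -0.0]
grip_width: 0.374
t 9.6667 tip_b [   4.5 -107.8  121.7] F_b [-0.8  0.2 -0. ] w 0.374
axes in box (cols):
 [[-1.    -0.007  0.008]
 [-0.008  0.001 -1.   ]
 [ 0.007 -1.    -0.001]]
shift tool mm [-4.6 11.7  0.3]
[[ 16.6 -98.8 104. ]
 [ 30.3 -88.1 109.2]
 [ 44.2 -84.3 110.8]]
```

```bash
python3 -m inch '{"travel":[[-1,0,0],[0,0,0],[0,0,0],[0,6,0],[0,6,0],[0,0,0]],"rot":[[0,0,0],[0,0,0],[0,0,0],[0,0,0],[0,0,0],[0,0,0]],"gripper":[-0.4,-0.4,-0.4,-0.4,-0.4,-0.4]}'; python3 - <<'E'
from h import *
go([6,-108,110])
E
```

```text
time_s: 10.17
position: [0.5852, -0.0617, 0.1375]
orientation: [0.05, -0.048, -0.705, 0.706]
force: [-0.7, -0.3, -0.4]
grip_width: 0.693
t 10.1667 tip_b [   6.7 -108.2  112.5] F_b [-0.6 -0.4 -0.4] w 0.693
axes in box (cols):
 [[-1.    -0.002  0.008]
 [-0.008 -0.001 -1.   ]
 [ 0.002 -1.     0.001]]
shift tool mm [ 0.7  2.5 -0.2]
```

```bash
python3 -m inch '{"travel":[[0,3,0],[0,0,0],[0,0,0],[0,0,0],[0,0,0],[0,0,0],[0,0,0],[0,0,0],[0,0,0],[0,0,0]],"rot":[[0,0,0],[0,0,0],[0,0,0],[0,0,0],[0,0,0],[0,0,0],[0,0,0],[0,0,0],[0,0,0],[0,0,0]],"gripper":[-0.4,-0.2,0,0.2,0.3,0.4,0.5,0.6,0.8,0.8]}' 5; python3 - <<'E'
from h import *
go([6,-108,110])
E
```

```text
time_s: 11.0
position: [0.5861, -0.0615, 0.1355]
orientation: [0.049, -0.049, -0.705, 0.705]
force: [0.2, -0.5, -0.4]
grip_width: 0.145
t 11.0 tip_b [   7.6 -107.8  110.5] F_b [ 0.2 -0.4 -0.4] w 0.145
axes in box (cols):
 [[-1.    -0.     0.008]
 [-0.008 -0.    -1.   ]
 [ 0.    -1.     0.   ]]
shift tool mm [1.6 0.5 0.2]
```

```bash
python3 -m inch '{"travel":[[0,0,0],[0,0,0],[0,0,0],[-1,0,0],[-1,0,0],[-1,0,0],[0,0,0]],"rot":[[0,0,0],[0,0,0],[0,0,0],[0,0,0],[0,0,0],[0,0,0],[0,0,0]],"gripper":[1,1,1,1,1,1,1]}' 10; python3 - <<'E'
from h import *
go([6,-108,110])
E
```

```text
time_s: 11.58
position: [0.588, -0.0618, 0.1355]
orientation: [0.05, -0.048, -0.705, 0.705]
force: [-4.9, 0.1, 4.4]
grip_width: 0.106
t 11.5833 tip_b [   9.5 -107.8  110.5] F_b [-4.8 -0.6  4.4] w 0.106
axes in box (cols):
 [[-1.    -0.003  0.008]
 [-0.008 -0.    -1.   ]
 [ 0.003 -1.     0.   ]]
shift tool mm [3.5 0.5 0.1]
```

```bash
python3 -m inch '{"travel":[[-1,0,0],[-1,0,0],[0,0,0],[1,0,0],[1,0,0],[0,0,0]],"rot":[[0,0,0],[0,0,0],[0,0,0],[0,0,0],[0,0,0],[0,0,0]],"gripper":[1,1,1,1,1,1]}' 15; python3 - <<'E'
from h import *
go([6,-108,110])
E
python3 -m inch '{"travel":[[0,0,0],[0,0,0],[0,0,0],[0,0,0],[0,0,0],[0,0,0],[0,-5,0],[0,-15,0],[0,-15,0],[20,-15,0],[20,-15,0],[0,0,0]],"rot":[[0,0,0],[0,0,0],[0,0,0],[0,0,0],[0,0,0],[0,0,0],[0,0,0],[0,0,0],[0,0,0],[0,0,0],[0,0,0],[0,0,0]],"gripper":[0.75,0.72,0.69,0.65,0.6,0.55,0.5,0.5,0.5,0.5,0.5,0.5]}' 5; python3 - <<'E'
from h import *
go([6,-108,110])
im=env.get_image("wrist"); B=(cloud(im)-O)@BR*1000; c=im["color"]; x,y,z=B[...,0],B[...,1],B[...,2]; br=c.min(2)>120
m=br&(z>112)&(z<125)&(y<-98)&(y>-135)&(x>-20)&(x<40); q=B[m]; print(len(q),np.percentile(q,[3,50,97],0).round(1))
cv2.imwrite("pics/w6.png",c[:300,150:550])
E
```

```text
time_s: 12.08
position: [0.588, -0.0618, 0.1355]
orientation: [0.05, -0.048, -0.705, 0.706]
force: [-5.7, 0.6, 4.6]
grip_width: 0.109
t 12.0833 tip_b [   9.6 -107.8  110.5] F_b [-5.7 -0.2  4.6] w 0.109
axes in box (cols):
 [[-1.    -0.002  0.008]
 [-0.008 -0.001 -1.   ]
 [ 0.002 -1.     0.   ]]
shift tool mm [3.6 0.5 0.1]
time_s: 13.08
position: [0.5488, -0.0555, 0.2038]
orientation: [0.048, -0.05, -0.705, 0.706]
force: [1.0, 0.9, 0.8]
grip_width: 0.246
t 13.0833 tip_b [ -30.1 -107.4  178.8] F_b [0.8 1.1 0.8] w 0.246
axes in box (cols):
 [[-1.     0.003  0.009]
 [-0.009 -0.002 -1.   ]
 [-0.003 -1.     0.002]]
shift tool mm [-35.9  68.9   0.8]
179 [[  10.5 -111.8  116.5]
 [  14.9 -107.3  117.8]
 [  19.2 -102.3  119. ]]
```

View pics/w6.png

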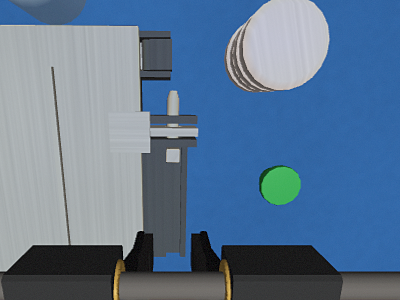

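The tab is upright at crop (173,155) and against the bracket, box x 10…19 and y -107, with the tip well through at (173,95). I retreat, wait a second and check again before handing in.

```bash
python3 -m inch '{"travel":[[10,-20,0],[10,-20,0],[0,0,0],[0,0,0],[0,0,0],[0,0,0],[0,0,0],[0,0,0],[0,0,0],[0,0,0],[0,0,0],[0,0,0]],"rot":[[0,0,0],[0,0,0],[0,0,0],[0,0,0],[0,0,0],[0,0,0],[0,0,0],[0,0,0],[0,0,0],[0,0,0],[0,0,0],[0,0,0]],"gripper":[0.5,0.5,0.5,0.5,0.5,0.5,0.5,0.5,0.5,0.5,0.5,0.5]}'; python3 - <<'E'
from h import *
im=env.get_image("wrist"); B=(cloud(im)-O)@BR*1000; c=im["color"]; x,y,z=B[...,0],B[...,1],B[...,2]; br=c.min(2)>120
def rng(n,m):
    q=B[m]; print(n,len(q),*(np.percentile(q,[3,50,97],0).round(1) if len(q) else []))
rng("tab",br&(z>112)&(z<125)&(y<-98)&(y>-135)&(x>-20)&(x<40))
rng("tip",br&(z>78)&(z<92)&(abs(y+108)<9)&(x>43)&(x<75))
rng("plate",(z>95)&(z<101)&(x>8)&(x<28)&(y<-113)&(y>-130))
rng("lidedge",br&(z>98)&(z<135)&(abs(x+30)<40)&(y>-90)&(y<-70))
E
```

```text
time_s: 14.13
position: [0.5296, -0.0537, 0.2405]
orientation: [0.049, -0.049, -0.705, 0.705]
force: [0.5, -0.4, 0.9]
grip_width: 0.249
tab 141 [   9.9 -111.5  116.6] [  14.7 -107.3  117.8] [  18.8 -102.4  119. ]
tip 177 [  43.8 -110.8   79.5] [  51.6 -107.1   82. ] [  60.1 -103.5   83.8]
plate 98 [  18.9 -125.    96. ] [  21.5 -119.3   97.9] [  24.1 -113.5   99.4]
lidedge 1229 [-67.5 -82.4 104.3] [-27.6 -76.4 105.5] [  7.9 -70.4 106.8]
```

```bash
python3 -c "
from h import *
print(env.hand_in())"
```

```text
the job is handed in; nothing more can be done
None
```

The crusher is closed and pinned, and I handed the job in at about 14 s on the robot's clock. I pressed the lid down until the catch held it, then pushed the pin along the guide with closed fingers until the tab met the bracket.

- **Lid:** after I released it, the free edge stayed at z≈105.5 mm (nominal 106), and it read the same in the last check.
- **First pin check failed:** after I backed off, the tab leaned about 28° and looked roughly 1 mm short of the bracket. I gripped it lightly, stood it upright, pressed it on again and let go.
- **Final pin check, about 1 s after release:** the tab was upright. Its front face read x≈18.8 mm against the bracket face at 18.9 mm. The tip was through both plates at about x=60 mm (nominal 62).
- **Forces:** the highest reading I saw was about 27 N vertically, while pressing the lid. During that press the fingertips read up to 4 mm lower than the lid's nominal shut height. I don't know why, but the lid read normal afterwards.
- **Bystanders:** the cans, jar and stopper looked undisturbed in the pictures, though I did not measure their positions. The dustpan was last seen, unmoved, in a picture taken while the lid was going down; the arm worked well away from it.

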